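# Pack the adhesive field-test kit

## Task

Pack the blue field-test kit: both orange tins go side by side, standing flat on the floor of the tin bay (slide aside the one already in there to make room), and the yellow spindle case goes lid up into the spring bay, flat on its floor and held snugly between the orange sprung plate and the wall opposite; it is longer than the free space, so put its end in at a slant against the plate, press the plate back and lower the other end. Keep the tins upright and set them down gently, and leave the beakers and the jar where they stand.

Things in the scene. Friction and masses are not known exactly. Their poses are not given: they have to be found in the camera images.
- kit: Blue open case, fixed to the bench, 152 (x) x 150 (y) x 35 mm high outside; floor and walls 5 mm thick. Origin: centre of its underside; x points roughly towards the robot (within 26 degrees), so y points roughly to the robot's right, z up. Along its +y side is the tin bay, along its -y side the spring bay, each 30 mm deep, with a solid grey rib 30 mm wide, as high as the walls, between them.
- tin_bay (a point): Centre of the floor of the tin bay, at (9, 38, 5) mm in the kit's frame, same axes as the kit. The bay is 124 mm long (x) and 64 mm wide (y), with upright walls all round, 30 mm high.
- spring_bay (a point): Floor level of the spring bay, at the foot of its end wall's (the +x one, opposite the plate) inner face, middle of the bay's width; at (71, -47, 5) mm in the kit's frame, same axes as the kit. From here the bay runs 142 mm towards -x, 46 mm wide (y), walls 30 mm high. The sprung plate crosses it.
- clamp (a joint): The orange sprung plate in the spring bay: 8 mm thick, 44 mm wide, its top 28.5 mm above the bay floor (lower than the walls). 0 m: at rest, its flat face 100 mm from the +x end wall; grows as it is pressed towards -x, up to 0.030. It pushes back with about 4 N at rest, 7.5 N at 0.012 and 11 N at 0.025.
- tin_in: Orange adhesive tin with brass rims and a pale band, closed, upright cylinder 60 mm in diameter, 75 mm high, about 0.35 kg. Origin: centre of its underside, z up. Starts inside the tin bay, in the bay's middle part, so that neither end has room for the other tin.
- tin_out: Orange adhesive tin with brass rims and a pale band, closed, upright cylinder 60 mm in diameter, 75 mm high, about 0.35 kg. Origin: centre of its underside, z up. Starts on the bench, to one side of the kit.
- spindle_case: Closed yellow hard case with a black seam and two steel latches, a rigid block 112 (x) x 40 (y) x 60 mm (z) high, about 0.28 kg. Origin: centre of its underside, x along its length, z up towards the lid. Either end may face the plate. Starts on the bench, lid up, on the other side of the kit.
- beaker_a: Empty clear glass beaker, 70 mm wide, 85 mm high; not to be moved. Origin: centre of its underside.
- beaker_b: Empty green glass beaker, 60 mm wide, 70 mm high; not to be moved. Origin: centre of its underside.
- jar: Closed amber jar, 48 mm wide, 60 mm high, on the side of the kit away from the robot; not to be moved. Origin: centre of its underside.

How it is judged:
By the outcome, as a careful person would: the job done as asked, in the order asked, and still so for the second after the job is handed in, with the robot touching nothing.
It also fails if it takes over 70 s, if anything falls off the work surface, if the arm or the gripper's body presses on something with over 40 N, if the wrist force passes 120 N, or if a joint passes its speed limit or range.

## Robot

A 6-joint arm with a two-finger parallel gripper is mounted at the origin on the work surface. World frame = base frame: x ahead of the robot, y to its left, z up, the work surface at z = 0. Lengths are in mm, angles in rad, forces in N, time in s.
With the tool pointing down it reaches from about 400 to 925 mm from the base axis. Payload 12.5 kg.
Tool frame: the origin (TCP) lies at the very end of the fingers, on their centre line; the grasp point (between the pads) lies 19 mm behind it; z points along the fingers, y is the line along which they close (so a half turn about z gives the same grasp; the last joint's range is limited). The gripper opens to 95 mm and grips with 3 to 60 N. Pads are 20 mm wide; open, the fingers measure 119 mm over their backs; the gripper's body (75 mm by 180 mm) begins 59 mm behind the grasp point.
Start: joints at [1.164, 0.491, 1.559, -0, 1.092, -0.106], TCP at [185.161, 596.961, 214.661] pointing down, gripper open.
Joint ranges: [-3.1, 3.1], [-0.84, 2.19], [0.05, 2.79], [-1.13, 4.28], [0.06, 2.93], [-2.69, 2.69]. Speed limits (rad/s): [2.22, 2.22, 2.79, 3.14, 3.14, 3.14].

## Interface

Orientations are given as a unit quaternion [w, x, y, z].
In Python, from workcell import robot gives the robot as it stands.
- The arm moves only by the shell command python3 -m handwheel 'ROWS' [OPENING] [FORCE]. ROWS is text: rows parted by semicolons, each of 6 numbers parted by spaces: the shift along the tool's x, y, z each as a share of 0.15 m, from -1 to 1, then the turn, a rotation vector about the tool's x, y, z each as a share of pi/4 rad, from -1 to 1. A call has exactly 5 rows; each row shifts and turns the commanded pose from where the row before left it, along the tool's axes as they then stand; what a row does not reach is not made up. A row lasts 1/8 s, in which the tool goes at most 62.5 mm and 10.7 degrees, less where a joint would pass 70% of its speed; a pose out of reach is approached as far as the arm can. A call with a number of a shift or a turn outside -1 to 1 is refused whole. A call with a gripper value outside its range is refused whole. OPENING is the opening, from 0 (shut) to 1 (fully open), set as the call begins (- or left out, the last holds). The fingers move at their own pace and stop on an object; FORCE is the grip in N (left out, the last holds). Time passes only in rows, so rows that do not move let the fingers close, or fill a call up. It gives the time, the measured TCP pose, the force, the opening and the grip force at its end, in the units of the state.
- robot.get_state(): the state, without advancing time (a new reading comes with each control period).
- robot.read_camera(name): name is "scene" or "top" or "wrist"; returns a dict with "img" (400x640x3 uint8, blue, green, red), "range_z" (400x640 float32, mm along the optical axis (not along the pixel's ray), 0 where there is no reading), "vertical_fov" (degrees; the focal length in pixels is half the picture's height over the tangent of half this angle, whatever the lens; pixels are square), "cx", "cy" (the principal point, pixels), "k1" (the pictures are not rectified: a ray, as slopes to the right and down, at radius r is drawn at 1 + k1 r^2 times it, then the intrinsics apply), "extrinsics" (4x4, takes a point from world to camera coordinates). Camera axes: x right, y down, z forward; pixel columns grow to the right and rows downward; lengths in mm; the calibration is good to about 2 mm. A picture is of the moment at which its call begins.
- robot.finish_job(): hands the job in; it is judged then, once.
The state is a dict: "time": time; "qpos": joint angles; "qvel": joint speeds; "joint_efforts": joint torques, N m; "tool_pos": TCP position; "tcp_rot": TCP orientation; "ft_force": force on the tool from outside, world axes, zero at the start; "moment": the same for the moment, N m; "grip_width": finger opening in mm; "finger_force": force on a finger pad.
Only numpy, scipy, OpenCV 4.12 (cv2) and the standard library are available. Lean on these libraries where they do the work, as an engineer would, in place of code of your own. Each camera call takes 0.05 s, during which the arm holds its last target. There are 200 camera calls.

## Working session

There is one attempt and no reset: what is moved stays moved. The work goes in short steps, Python scripts to look and compute and a shell command to move; the robot and the scene stay as the last step left them, time stands still between calls to the robot, and variables do not carry over. Pictures are saved under pics/ and viewed, at most 11 in all, crops included, and the job is handed in when it is done.

```bash
ls; mkdir -p pics
cat > h.py <<'E'
import numpy as np, cv2
from workcell import robot
def cam(name):
    c=robot.read_camera(name); h=c["img"].shape[0]
    f=h/2/np.tan(np.radians(c["vertical_fov"])/2)
    c["K"]=np.array([[f,0,c["cx"]],[0,f,c["cy"]],[0,0,1.]]); return c
def ray(c,uv):
    uv=np.atleast_2d(np.float64(uv)).reshape(-1,1,2)
    n=cv2.undistortPoints(uv,c["K"],np.array([c["k1"],0,0,0.])).reshape(-1,2)
    E=np.array(c["extrinsics"]); R=E[:3,:3]; o=-R.T@E[:3,3]
    return o,np.c_[n,np.ones(len(n))]@R
def onplane(c,uv,z):
    o,d=ray(c,uv); return (o+d*((z-o[2])/d[:,2])[:,None])[:,:2]
def cloud(c):
    h,w=c["range_z"].shape
    uv=np.stack(np.meshgrid(np.arange(w),np.arange(h)),-1).reshape(-1,2)
    o,d=ray(c,uv); return (o+d*c["range_z"].reshape(-1,1)).reshape(h,w,3)
E
python3 - <<'E'
from h import *
for n in ["scene","top"]:
    c=cam(n); cv2.imwrite(f"pics/{n}0.png",c["img"]); np.savez(f"{n}0.npz",**{k:v for k,v in c.items()})
    E=np.array(c["extrinsics"]); print(n,-E[:3,:3].T@E[:3,3],E[:3,:3],c["k1"],c["vertical_fov"],c["cx"],c["cy"])
print(robot.get_state())
E
```

```text
pics
scene [1205.92552006  282.92599826  589.34245353] [[-0.41704616  0.90884495 -0.00856503]
 [ 0.59340113  0.26513473 -0.75998597]
 [-0.68843852 -0.32203173 -0.64988304]] -0.08894459803441945 54.77041531609269 316.6174826812468 195.28049136324225
top [ 407.14937495    8.95887119 1119.93188608] [[-0.01825432 -0.99982309  0.00453438]
 [-0.98143809  0.01705234 -0.19101962]
 [ 0.19090851 -0.00793714 -0.98157574]] -0.06612596195946521 47.269332069333466 313.96360258455087 200.87952733904754
{'time': 0.1, 'qpos': array([ 1.16438985e+00,  4.91492524e-01,  1.55937371e+00,  1.09096876e-05,
        1.09170597e+00, -1.05586234e-01]), 'qvel': array([ 0.00112506, -0.00196338,  0.0001638 ,  0.00096139,  0.0004843 ,
       -0.00050689]), 'joint_efforts': array([ 2.69829747e-03, -6.13620472e+01, -2.58607703e+01,  6.93397410e-02,
        4.71185369e-02, -7.15115289e-05]), 'tool_pos': array([185.0743383 , 596.75072442, 214.12948077]), 'tcp_rot': array([-1.28697141e-04,  1.49846108e-01,  9.88709211e-01, -4.72587535e-04]), 'ft_force': array([ 0.22338435, -0.35418804, -0.9700881 ]), 'moment': array([ 0.05902484, -0.03848867,  0.03655437]), 'finger_force': 0.0, 'grip_width': 94.73463861574456}
```

```bash
python3 -m handwheel --help 2>&1 | head -20
```

```text
invalid input
```

View pics/top0.png

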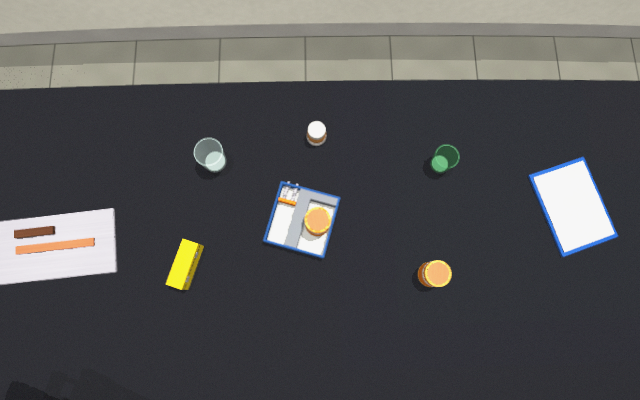

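View pics/scene0.png

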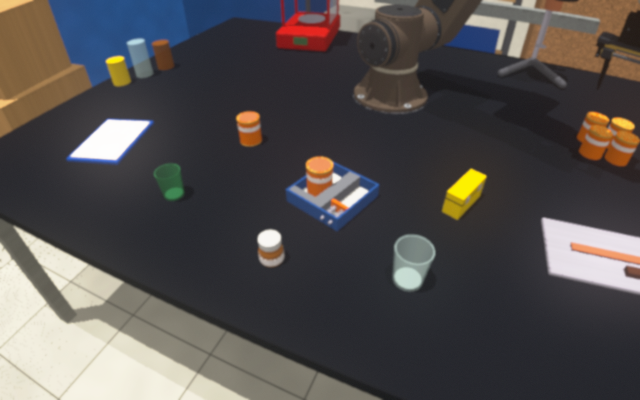

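The top view shows the kit at (302,219), tin_in at (318,221), tin_out at (437,273), the case at (184,265), the beakers at (212,155) and (444,158), and the jar at (317,133). The scene view shows the same layout from the far side, with some blur.

```bash
cat > m.py <<'E'
from h import *
def big(m,box):
    z=np.zeros_like(m); x0,y0,x1,y1=box; z[y0:y1,x0:x1]=m[y0:y1,x0:x1]
    cs=cv2.findContours(z,cv2.RETR_EXTERNAL,cv2.CHAIN_APPROX_NONE)[0]
    return max(cs,key=cv2.contourArea)
def rect(P):
    (c,s,a)=cv2.minAreaRect(np.float32(P)); 
    return np.round(c,1),np.round(s,1),round(a,1)
E
python3 - <<'E'
from m import *
c=dict(np.load("top0.npz")); img=c["img"]; hsv=cv2.cvtColor(img,cv2.COLOR_BGR2HSV); P=cloud(c)
# kit: blue rim
b=cv2.inRange(hsv,(100,100,60),(125,255,255)); k=big(b,(250,165,350,270))
print("kit rim",rect(onplane(c,k.reshape(-1,2),35)),"px",cv2.boundingRect(k))
y=cv2.inRange(hsv,(22,120,200),(35,255,255)); k=big(y,(150,220,220,310)); 
print("case",rect(onplane(c,k.reshape(-1,2),60)))
m=cv2.drawContours(np.zeros(img.shape[:2],np.uint8),[k],-1,255,-1)>0; q=P[m]; print("z",np.percentile(q[:,2],[5,50,95])); t=q[q[:,2]>52]; print(rect(t[:,:2]),t.mean(0))
for n,box,z in [("in",(295,195,340,245),80),("out",(410,250,465,300),75)]:
    x0,y0,x1,y1=box; q=P[y0:y1,x0:x1].reshape(-1,3); t=q[(q[:,2]>z-9)&(q[:,2]<z+9)]
    print(n,t.mean(0).round(1),len(t),rect(t[:,:2]), cv2.minEnclosingCircle(np.float32(t[:,:2])))
    o=cv2.inRange(hsv,(5,80,200),(30,255,255)); k=big(o,box); print(cv2.minEnclosingCircle(np.float32(onplane(c,k.reshape(-1,2),z))))
for n,box in [("beakA",(185,130,235,180)),("beakB",(425,140,470,180)),("jar",(300,115,335,150))]:
    x0,y0,x1,y1=box; q=P[y0:y1,x0:x1].reshape(-1,3); t=q[(q[:,2]>25)&(q[:,2]<120)]; print(n,t.mean(0).round(0),t.min(0).round(0),t.max(0).round(0)) if len(t) else None
q=P[165:270,250:350].reshape(-1,3); t=q[(q[:,2]>28)&(q[:,2]<45)]; print("kit",rect(t[:,:2]))
E
```

```text
kit rim (array([574.7,  30.9]), array([153. , 156.7]), 73.4) px (263, 181, 78, 78)
case (array([470.9, 309. ]), array([ 41. , 111.5]), 71.1)
z [56.22308342 59.88433708 63.12159752]
(array([424.5, 175.3]), array([325.8, 111.8]), 70.9) [470.64720017 308.56209823  61.13875331]
in [566.8  -5.4  80.1] 545 (array([567.2,  -5.6]), array([59.4, 59.7]), 43.8) ((567.3081665039062, -5.744800567626953), 30.42625617980957)
((565.9063720703125, -6.214366436004639), 30.996219635009766)
out [ 438.2 -277.7   74.4] 556 (array([ 438.4, -278.3]), array([59., 59.]), 88.6) ((438.56024169921875, -278.42181396484375), 30.63248634338379)
((438.1839904785156, -278.2437744140625), 30.783435821533203)
beakA [736. 253.  62.] [696. 215.  25.] [766. 285.  90.]
beakB [ 718. -323.   53.] [ 685. -349.   25.] [ 744. -291.   74.]
jar [787.  -7.  53.] [769. -31.  25.] [811.  17.  66.]
kit (array([576.9,  31.7]), array([150.3, 153.4]), 73.3)
```

```bash
R='-.241 -.206 0 0 0 0;-.241 -.206 0 0 0 0;-.241 -.206 0 0 0 0;-.241 -.206 0 0 0 0;-.241 -.206 0 0 0 0'
python3 -m handwheel '-.241 -.206 0 0 0 0;-.241 -.206 0 0 0 0;-.241 -.206 0 0 0 0;-.241 -.206 0 0 0 0;-.241 -.206 0 0 0 0' 1 20
python3 -m handwheel '-.241 -.206 0 0 0 0;-.241 -.206 0 0 0 0;-.241 -.206 0 0 0 0;-.241 -.206 0 0 0 0;-.241 -.206 0 0 0 0'
python3 -m handwheel '-.241 -.206 0 0 0 0;-.241 -.206 0 0 0 0;-.241 -.206 0 0 0 0;-.241 -.206 0 0 0 0;-.241 -.206 0 0 0 0'
python3 - <<'E'
from h import *
c=cam("wrist"); cv2.imwrite("pics/w1.png",c["img"]); np.savez("w1.npz",**c)
E_=np.array(c["extrinsics"]); print(-E_[:3,:3].T@E_[:3,3],E_[:3,:3].round(3),c["k1"],c["vertical_fov"])
s=robot.get_state(); print(s["tool_pos"],s["tcp_rot"],s["qpos"])
E
```

```text
time: 0.72
tool_pos: [312.6, 394.5, 214.5]
tcp_rot: [-0.0, 0.15, 0.989, -0.0]
ft_force: [1.0, 0.1, 0.7]
grip_width: 95.3
finger_force: 0.0
time: 1.35
tool_pos: [439.5, 193.3, 214.5]
tcp_rot: [-0.0, 0.15, 0.989, 0.0]
ft_force: [0.7, 0.3, -0.4]
grip_width: 95.2
finger_force: 0.0
time: 1.98
tool_pos: [566.3, -7.9, 214.4]
tcp_rot: [-0.0, 0.15, 0.989, 0.0]
ft_force: [0.6, 0.5, 0.6]
grip_width: 95.2
finger_force: 0.0
[492.85715112  15.17165303 383.20044653] [[ 0.296  0.955  0.001]
 [ 0.919 -0.285  0.274]
 [ 0.262 -0.08  -0.962]] 0.0024985167302737864 68.64414481072829
[568.96197769 -11.84764451 214.23007235] [ 7.03976622e-04  1.50758455e-01  9.88570247e-01 -5.08685698e-04] [-1.36381121e-01  4.11427315e-01  1.69985129e+00 -1.21192855e-03
  1.02892179e+00 -1.40388211e+00]
```

View pics/w1.png

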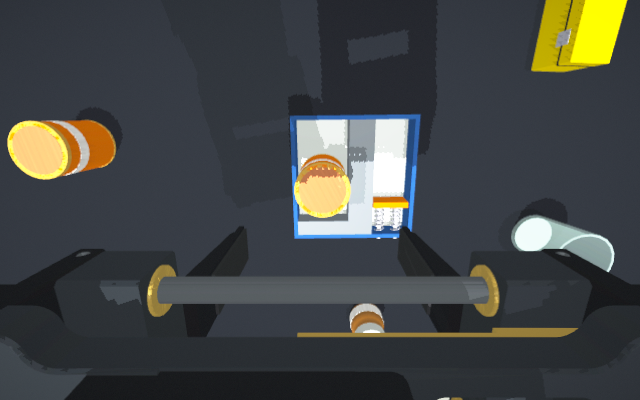

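The wrist view shows the kit rim over (290–420, 115–238), tin_in's lid at (323,190), the plate at (390,202) and tin_out at (40,150). Next I'll measure from this view.

```bash
cat > kit.py <<'E'
from m import *
def kitpose(c,box):
    hsv=cv2.cvtColor(c["img"],cv2.COLOR_BGR2HSV)
    k=big(cv2.inRange(hsv,(100,100,60),(125,255,255)),box).reshape(-1,2)
    P=onplane(c,k,35); (ct,s,a)=cv2.minAreaRect(np.float32(P)); return np.array(ct),s,a
def inner(c,kc,t):
    e=np.array([[np.cos(t),np.sin(t)],[-np.sin(t),np.cos(t)]]); return lambda p:(np.asarray(p)-kc)@e.T
E
python3 - <<'E'
from kit import *
c=dict(np.load("w1.npz")); hsv=cv2.cvtColor(c["img"],cv2.COLOR_BGR2HSV); P=cloud(c)
kc,s,a=kitpose(c,(270,100,440,245)); print("kit",kc,s,a)
f=inner(c,kc,np.radians(163.3))
for n,(x0,y0,x1,y1),z in [("in",(285,150,360,225),80),("out",(0,100,90,190),75)]:
    q=P[y0:y1,x0:x1].reshape(-1,3); t=q[(q[:,2]>z-8)&(q[:,2]<z+8)]
    ct,r=cv2.minEnclosingCircle(np.float32(t[:,:2])); print(n,t.mean(0),ct,r,f(ct))
# edges in wrist depth: kit rim
q=P[100:245,270:440].reshape(-1,3); t=q[(q[:,2]>30)&(q[:,2]<41)]; print("kit depth",rect(t[:,:2]),t[:,2].mean())
# profile along kit x in spring bay (y=-47) to see plate
g=f(q[:,:2]); m=(abs(g[:,1]+47)<12)
for x in range(-80,81,4):
    w=m&(abs(g[:,0]-x)<2); print(x,np.median(q[w,2]).round(0) if w.any() else None,end="; ")
E
```

```text
kit [575.21502686  29.33384705] (151.17796325683594, 153.2571563720703) 73.34380340576172
in [565.37338717  -7.89929167  79.02394793] (566.3992309570312, -8.329364776611328) 30.49028205871582 [-2.37895251 38.6079832 ]
out [ 438.00174399 -277.43326296   73.53747143] (438.66314697265625, -279.4305419921875) 32.12156295776367 [ 42.06576692 334.98109662]
kit depth (array([575.9,  29. ]), array([150.4, 152.4]), 73.4) 33.73959700471469
-80 None; -76 34.0; -72 25.0; -68 16.0; -64 18.0; -60 6.0; -56 16.0; -52 12.0; -48 15.0; -44 21.0; -40 24.0; -36 33.0; -32 33.0; -28 13.0; -24 4.0; -20 4.0; -16 4.0; -12 4.0; -8 4.0; -4 4.0; 0 4.0; 4 4.0; 8 4.0; 12 4.0; 16 4.0; 20 4.0; 24 4.0; 28 4.0; 32 4.0; 36 4.0; 40 4.0; 44 4.0; 48 4.0; 52 4.0; 56 4.0; 60 4.0; 64 4.0; 68 4.0; 72 34.0; 76 -1.0; 80 -1.0;
```

```bash
python3 -m handwheel '.005 .005 .2 0 0 -.0145;.005 .005 .2 0 0 0;.005 .005 .2 0 0 0;.005 .005 .2 0 0 0;.005 .005 .2 0 0 0'
python3 -m handwheel '0 0 .05 0 0 0;0 0 .04 0 0 0;0 0 .03 0 0 0;0 0 .01 0 0 0;0 0 0 0 0 0' .66 10
python3 -m handwheel '0 0 0 0 0 0;0 0 0 0 0 0;0 0 0 0 0 0;0 0 0 0 0 0;0 0 0 0 0 0' .5 10
python3 - <<'E'
from h import *
s=robot.get_state(); print(s["tool_pos"],s["tcp_rot"],s["ft_force"],s["moment"])
E
```

```text
time: 2.65
tool_pos: [563.1, -1.6, 63.5]
tcp_rot: [-0.0, 0.144, 0.99, 0.0]
ft_force: [0.6, -0.6, -0.3]
grip_width: 94.9
finger_force: 0.0
time: 3.28
tool_pos: [563.4, -3.3, 46.4]
tcp_rot: [0.001, 0.144, 0.99, -0.001]
ft_force: [-4.8, -14.8, 6.7]
grip_width: 63.2
finger_force: 7.8
time: 3.9
tool_pos: [563.2, -4.0, 46.4]
tcp_rot: [0.001, 0.144, 0.99, -0.001]
ft_force: [-6.3, -18.2, 8.5]
grip_width: 61.5
finger_force: 10.0
[563.2047328   -3.97808704  46.4497473 ] [ 5.14533135e-04  1.44026929e-01  9.89572912e-01 -1.19631886e-03] [ -6.31194094 -18.21975688   8.5410472 ] [-3.66954891  1.15799723 -0.05779261]
```

```bash
python3 -m handwheel '0 -.01 0 0 0 0;0 -.01 0 0 0 0;0 -.01 0 0 0 0;0 0 0 0 0 0;0 0 0 0 0 0' .5 10
python3 - <<'E'
from kit import *
s=robot.get_state(); print(s["tool_pos"],s["tcp_rot"],s["ft_force"])
c=cam("top"); P=cloud(c); q=P[190:250,290:345].reshape(-1,3); t=q[abs(q[:,2]-80)<8]; print(rect(t[:,:2]))
E
```

```text
time: 4.53
tool_pos: [562.8, -5.7, 46.3]
tcp_rot: [0.001, 0.144, 0.99, 0.0]
ft_force: [0.4, 3.5, 6.1]
grip_width: 59.9
finger_force: 10.0
[562.75423042  -5.67440663  46.29767375] [1.23575032e-03 1.44314942e-01 9.89530975e-01 3.45576910e-04] [0.41504033 3.4664536  6.07642562]
(array([0., 0.]), array([0., 0.]), 0.0)
```

```bash
python3 -m handwheel '-.02 0 0 0 0 0;-.025 0 0 0 0 0;-.025 0 0 0 0 0;-.02 0 0 0 0 0;-.01 0 0 0 0 0' .5 10
python3 -m handwheel '-.01 0 0 0 0 0;-.01 0 0 0 0 0;-.01 0 0 0 0 0;-.005 0 0 0 0 0;0 0 0 0 0 0' .5 10
```

```text
time: 5.2
tool_pos: [575.7, -9.8, 46.3]
tcp_rot: [-0.0, 0.144, 0.99, 0.0]
ft_force: [-7.3, 4.0, 12.9]
grip_width: 59.8
finger_force: 10.0
time: 5.82
tool_pos: [580.8, -11.3, 46.3]
tcp_rot: [-0.0, 0.144, 0.99, 0.0]
ft_force: [-6.8, 3.0, 10.5]
grip_width: 59.6
finger_force: 10.0
```

```bash
python3 -m handwheel '-.01 0 0 0 0 0;-.01 0 0 0 0 0;-.005 0 0 0 0 0;0 0 0 0 0 0;0 0 0 0 0 0' .5 10
python3 - <<'E'
from kit import *
s=robot.get_state(); print(s["tool_pos"],s["ft_force"])
E
```

```text
time: 6.45
tool_pos: [584.5, -12.4, 46.2]
tcp_rot: [-0.0, 0.144, 0.99, 0.0]
ft_force: [-5.3, 2.8, 10.7]
grip_width: 59.7
finger_force: 10.0
[584.51756524 -12.38472958  46.24643621] [-5.31528036  2.84459066 10.7220868 ]
```

```bash
python3 -m handwheel '0 0 0 0 0 0;0 0 0 0 0 0;0 0 -.15 0 0 0;0 0 -.25 0 0 0;0 0 -.25 0 0 0' .95 10
python3 -m handwheel '.085 -.39 0 0 0 0;.085 -.39 0 0 0 0;.085 -.39 0 0 0 0;.085 -.39 0 0 0 0;.085 -.39 0 0 0 0'
python3 - <<'E'
from kit import *
for n,kb,ib,ob in [("top",(250,165,350,270),(285,180,350,250),(405,245,470,305))]:
    c=cam(n); cv2.imwrite("pics/t2.png",c["img"][150:320,200:500]); np.savez("t2.npz",**c); P=cloud(c)
    kc,s,a=kitpose(c,kb); print(kc,s,a); f=inner(c,kc,np.radians(163.35))
    for b,z in((ib,80),(ob,75)):
        q=P[b[1]:b[3],b[0]:b[2]].reshape(-1,3); t=q[abs(q[:,2]-z)<8]; r=rect(t[:,:2]); print(r,f(r[0]),len(t))
s=robot.get_state(); print(s["tool_pos"],s["tcp_rot"],s["qpos"])
E
```

```text
time: 7.08
tool_pos: [584.9, -12.9, 143.5]
tcp_rot: [-0.0, 0.144, 0.99, 0.0]
ft_force: [-0.1, 0.2, 1.4]
grip_width: 90.1
finger_force: 0.0
time: 7.7
tool_pos: [439.3, -276.7, 142.7]
tcp_rot: [0.0, 0.144, 0.99, -0.0]
ft_force: [1.3, -1.2, 0.6]
grip_width: 90.1
finger_force: 0.0
[574.79937744  30.83699799] (152.97750854492188, 156.50645446777344) 73.39784240722656
(array([568.2,  -4.6]), array([57.7, 59.2]), 89.1) [-3.83088532 35.84211108] 537
(array([ 440.9, -273.8]), array([19.5, 59.7]), 59.7) [ 40.99938519 330.22991118] 105
[ 436.91423648 -281.66821492  142.69151563] [ 1.94899959e-04  1.45512997e-01  9.89355982e-01 -8.18895923e-04] [-6.99109185e-01  4.34699485e-01  1.89602732e+00 -1.64191769e-03
  8.09674488e-01 -1.97671069e+00]
```

```bash
python3 -m handwheel '-.06 .392 0 0 0 0;-.06 .392 0 0 0 0;-.06 .392 0 0 0 0;-.06 .392 0 0 0 0;-.06 .392 0 0 0 0'
python3 -m handwheel '0 0 .1 0 0 0;0 0 .2 0 0 0;0 0 .2 0 0 0;0 0 .14 0 0 0;0 0 0 0 0 0'
python3 -m handwheel '0 0 0 0 0 0;0 0 0 0 0 0;0 0 0 0 0 0;0 0 0 0 0 0;0 0 0 0 0 0' .5 10
python3 - <<'E'
from kit import *
s=robot.get_state(); print(s["tool_pos"],s["ft_force"],s["moment"])
E
```

```text
time: 8.38
tool_pos: [568.2, -4.2, 142.7]
tcp_rot: [0.0, 0.144, 0.99, 0.0]
ft_force: [0.7, -0.6, 0.3]
grip_width: 90.2
finger_force: 0.0
time: 9.0
tool_pos: [566.3, -6.8, 45.1]
tcp_rot: [-0.002, 0.145, 0.989, -0.0]
ft_force: [0.7, 0.2, 0.2]
grip_width: 90.2
finger_force: 0.0
time: 9.62
tool_pos: [567.5, -6.5, 47.2]
tcp_rot: [0.0, 0.144, 0.99, -0.0]
ft_force: [-1.5, -4.4, 6.3]
grip_width: 59.7
finger_force: 10.0
[567.49800807  -6.50547465  47.18694678] [-1.53937566 -4.44081552  6.27680386] [-7.92884275e-01  4.14023619e-01  3.23322714e-04]
```

```bash
python3 -m handwheel '0 0 0 0 0 0;0 0 -.007 0 0 0;0 0 -.007 0 0 0;0 0 0 0 0 0;0 0 0 0 0 0' .5 35
python3 -m handwheel '-.02 0 0 0 0 0;-.025 0 0 0 0 0;-.025 0 0 0 0 0;-.02 0 0 0 0 0;-.01 0 0 0 0 0' .5 35
python3 -m handwheel '-.01 0 0 0 0 0;-.01 0 0 0 0 0;0 0 0 0 0 0;0 0 0 0 0 0;0 0 0 0 0 0' .5 35
python3 - <<'E'
from kit import *
s=robot.get_state(); print(s["tool_pos"],s["ft_force"],s["moment"])
E
```

```text
time: 10.25
tool_pos: [567.0, -6.3, 48.3]
tcp_rot: [-0.001, 0.144, 0.99, -0.0]
ft_force: [-1.9, -4.9, -5.7]
grip_width: 59.6
finger_force: 35.0
time: 10.88
tool_pos: [580.4, -10.3, 48.0]
tcp_rot: [-0.002, 0.144, 0.99, -0.0]
ft_force: [-3.8, -3.6, -4.1]
grip_width: 59.8
finger_force: 35.0
time: 11.5
tool_pos: [583.3, -11.2, 48.0]
tcp_rot: [-0.002, 0.144, 0.99, -0.0]
ft_force: [-3.4, -3.4, -5.6]
grip_width: 59.6
finger_force: 35.0
[583.28390621 -11.15749078  48.01287135] [-3.4252927  -3.40800969 -5.58627804] [-0.92454684  0.8326478   0.08350596]
```

```bash
python3 -m handwheel '-.01 0 0 0 0 0;-.005 0 0 0 0 0;0 0 0 0 0 0;0 0 0 0 0 0;0 0 0 0 0 0' .5 35
python3 -m handwheel '-.01 0 0 0 0 0;-.005 0 0 0 0 0;0 0 0 0 0 0;0 0 0 0 0 0;0 0 0 0 0 0' .5 35
```

```text
time: 12.12
tool_pos: [585.4, -11.8, 48.0]
tcp_rot: [-0.002, 0.144, 0.99, -0.0]
ft_force: [-5.0, -3.4, -4.7]
grip_width: 60.0
finger_force: 35.0
time: 12.75
tool_pos: [587.5, -12.4, 48.0]
tcp_rot: [-0.002, 0.144, 0.99, -0.0]
ft_force: [-4.4, -5.2, -4.5]
grip_width: 59.8
finger_force: 35.0
```

```bash
python3 -m handwheel '-.01 0 0 0 0 0;-.005 0 0 0 0 0;0 0 0 0 0 0;0 0 0 0 0 0;0 0 0 0 0 0' .5 35
python3 - <<'E'
from kit import *
s=robot.get_state(); print(s["tool_pos"],s["ft_force"],s["moment"])
c=cam("wrist"); cv2.imwrite("pics/w3.png",c["img"]); np.savez("w3.npz",**c)
E
```

```text
time: 13.38
tool_pos: [588.3, -12.7, 48.0]
tcp_rot: [-0.003, 0.144, 0.99, -0.0]
ft_force: [-9.9, -2.3, 0.3]
grip_width: 59.4
finger_force: 35.0
[588.33747153 -12.65798123  47.99107621] [-9.86317263 -2.3397942   0.25745221] [-0.48696681  2.01482441  0.08929037]
```

View pics/w3.png

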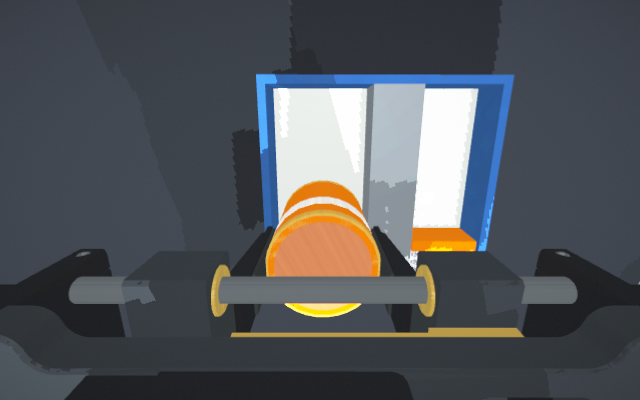

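The wrist view shows tin_in at the far end of the bay, lid around (323,265), and the x force confirms it has met the wall. I'll lower it, release, and check.

```bash
python3 -m handwheel '.004 0 .005 0 0 0;0 0 .005 0 0 0;0 0 .004 0 0 0;0 0 0 0 0 0;0 0 0 0 0 0' .5 10
python3 -m handwheel '0 0 0 0 0 0;0 0 0 0 0 0;0 0 -.2 0 0 0;0 0 -.25 0 0 0;0 0 -.22 0 0 0' .95 10
python3 -m handwheel '.075 -.39 0 0 0 0;.075 -.39 0 0 0 0;.075 -.39 0 0 0 0;.075 -.39 0 0 0 0;.075 -.38 0 0 0 0'
python3 - <<'E'
from kit import *
c=cam("top"); np.savez("t3.npz",**c); P=cloud(c)
kc,s,a=kitpose(c,(250,165,350,270)); print(kc,s,a); f=inner(c,kc,np.radians(163.35))
b=(285,180,350,250); q=P[b[1]:b[3],b[0]:b[2]].reshape(-1,3); t=q[abs(q[:,2]-80)<8]; r=rect(t[:,:2]); print(r,f(r[0]),len(t))
s=robot.get_state(); print(s["tool_pos"],s["tcp_rot"])
c=cam("wrist"); np.savez("w4.npz",**c); cv2.imwrite("pics/w4.png",c["img"])
E
```

```text
time: 14.05
tool_pos: [588.9, -12.8, 47.2]
tcp_rot: [-0.002, 0.144, 0.99, -0.0]
ft_force: [-10.2, -3.5, 11.0]
grip_width: 59.9
finger_force: 10.0
time: 14.68
tool_pos: [590.8, -12.7, 148.3]
tcp_rot: [0.0, 0.144, 0.99, 0.0]
ft_force: [1.0, 0.1, -0.1]
grip_width: 90.1
finger_force: 0.0
time: 15.3
tool_pos: [452.8, -277.4, 147.3]
tcp_rot: [0.0, 0.144, 0.99, -0.0]
ft_force: [0.8, 0.6, 0.1]
grip_width: 90.3
finger_force: 0.0
[574.75384521  30.8568573 ] (152.9635772705078, 156.6069793701172) 73.39704132080078
(array([587.9,  -9.5]), array([59.3, 59.3]), 15.2) [-24.15820512  34.89811517] 533
[ 450.58558937 -282.22396446  147.19201226] [ 3.12713360e-04  1.45411889e-01  9.89370891e-01 -7.23899395e-04]
```

View pics/w4.png

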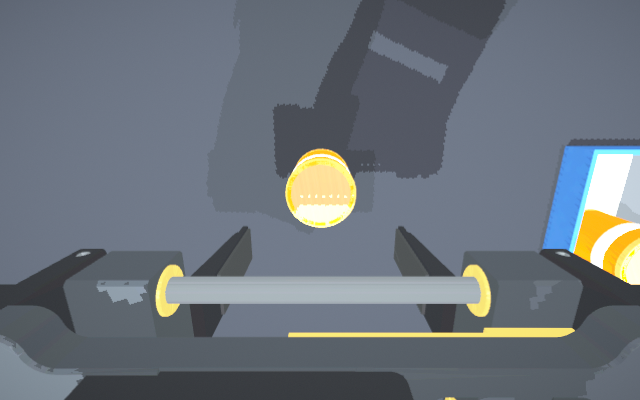

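The wrist view shows tin_out nearly centred at (320,188), and the top camera has tin_in against the end wall. Now I'll grasp tin_out.

```bash
python3 -m handwheel '.04 -.015 .1 0 0 0;.045 -.015 .15 0 0 0;0 0 .15 0 0 0;0 0 .12 0 0 0;0 0 .04 0 0 0'
python3 -m handwheel '0 0 .05 0 0 0;0 0 .05 0 0 0;0 0 .04 0 0 0;0 0 0 0 0 0;0 0 0 0 0 0'
python3 - <<'E'
from kit import *
s=robot.get_state(); print(s["tool_pos"],s["tcp_rot"],s["ft_force"])
c=cam("wrist"); hsv=cv2.cvtColor(c["img"],cv2.COLOR_BGR2HSV); P=cloud(c); q=P[100:280,200:440].reshape(-1,3)
t=q[(abs(q[:,2]-75)<6)&(np.hypot(q[:,0]-438,q[:,1]+279)<45)]; print(len(t),rect(t[:,:2]),t.min(0),t.max(0))
E
```

```text
time: 16.02
tool_pos: [440.2, -275.8, 62.3]
tcp_rot: [-0.0, 0.144, 0.99, 0.0]
ft_force: [0.5, -0.2, 0.5]
grip_width: 90.5
finger_force: 0.0
time: 16.65
tool_pos: [440.2, -276.6, 42.3]
tcp_rot: [0.0, 0.144, 0.99, -0.0]
ft_force: [-0.3, 0.1, 1.0]
grip_width: 90.5
finger_force: 0.0
[ 440.15129619 -276.56219928   42.26247227] [ 1.06436840e-04  1.44241351e-01  9.89542531e-01 -1.07762811e-05] [-0.33856087  0.11491492  0.95610349]
6626 (array([ 424.8, -283.2]), array([72.3, 37. ]), 75.0) [ 407.50925724 -321.57537979   69.00547393] [ 451.5901075  -250.01436323   80.98404383]
```

```bash
python3 -m handwheel '.005 -.022 0 0 0 0;0 0 0 0 0 0;0 0 0 0 0 0;0 0 0 0 0 0;0 0 0 0 0 0' .5 10
python3 -m handwheel '0 0 0 0 0 0;0 0 0 0 0 0;0 0 -.01 0 0 0;0 0 -.1 0 0 0;0 0 -.2 0 0 0' .5 35
python3 -m handwheel '0 0 -.15 0 0 0;0 0 -.05 0 0 0;0 0 0 0 0 0;0 0 0 0 0 0;0 0 0 0 0 0' .5 35
python3 - <<'E'
from kit import *
s=robot.get_state(); print(s["tool_pos"],s["tcp_rot"],s["ft_force"])
c=cam("top"); P=cloud(c); q=P[230:320,390:480].reshape(-1,3)
t=q[(q[:,2]>135)&(q[:,2]<170)&(np.hypot(q[:,0]-438,q[:,1]+279)<45)]; print(len(t),rect(t[:,:2]),np.median(t[:,2]))
c=cam("wrist"); cv2.imwrite("pics/w5.png",c["img"]); np.savez("w5.npz",**c)
E
```

```text
time: 17.32
tool_pos: [438.5, -279.6, 42.2]
tcp_rot: [0.0, 0.144, 0.99, -0.0]
ft_force: [-0.4, -2.0, 1.3]
grip_width: 59.4
finger_force: 10.0
time: 17.95
tool_pos: [437.9, -278.9, 88.9]
tcp_rot: [-0.001, 0.144, 0.99, 0.001]
ft_force: [-0.3, -0.4, -3.2]
grip_width: 59.3
finger_force: 35.0
time: 18.58
tool_pos: [438.2, -279.3, 117.9]
tcp_rot: [-0.001, 0.144, 0.99, 0.0]
ft_force: [0.2, -0.1, -3.7]
grip_width: 59.7
finger_force: 35.0
[ 438.19995762 -279.26095059  117.88102115] [-5.57175057e-04  1.44205286e-01  9.89547554e-01  4.03625177e-04] [ 0.17867566 -0.07749259 -3.71252526]
0 (array([0., 0.]), array([0., 0.]), 0.0) nan
  return _methods._mean(a, axis=axis, dtype=dtype,
  ret = ret.dtype.type(ret / rcount)
```

View pics/w5.png

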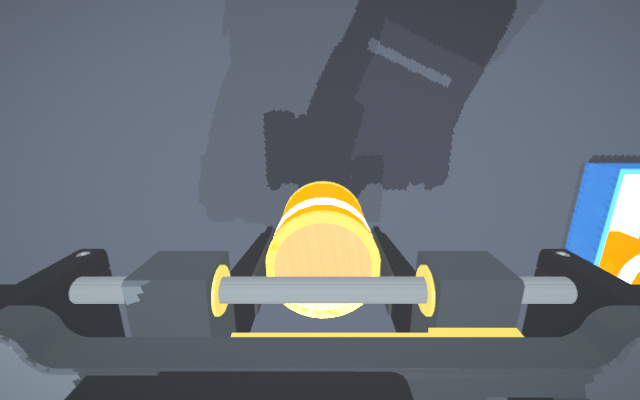

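The wrist view shows tin_out held with its lid at (323,265), the same offset in the gripper as tin_in had. I'll carry it to the free end.

```bash
python3 -m handwheel '-.01 .3 0 0 0 0;-.01 .38 0 0 0 0;-.01 .38 0 0 0 0;-.005 .38 0 0 0 0;0 .3 0 0 0 0'
python3 -m handwheel '0 .15 0 0 0 0;0 .087 0 0 0 0;0 0 0 0 0 0;0 0 0 0 0 0;0 0 0 0 0 0'
python3 - <<'E'
from kit import *
s=robot.get_state(); p=s["tool_pos"]; print(p,s["tcp_rot"]); d=np.array([528.3,3.2])-p[:2]; print("tool mm",d@[-.958,.287],d@[.287,.958])
E
```

```text
time: 19.3
tool_pos: [518.3, -28.7, 118.4]
tcp_rot: [-0.0, 0.144, 0.99, 0.0]
ft_force: [-0.1, -0.3, -2.1]
grip_width: 59.7
finger_force: 35.0
time: 19.92
tool_pos: [527.9, 2.4, 118.6]
tcp_rot: [-0.0, 0.145, 0.989, 0.0]
ft_force: [0.0, 0.4, -3.7]
grip_width: 59.7
finger_force: 35.0
[527.93338285   2.39932069 118.59765729] [-6.12166713e-05  1.44818554e-01  9.89458227e-01  1.03792520e-05]
tool mm -0.12142427057318565 0.8722698986429925
```

```bash
python3 -m handwheel '0 .006 .05 0 0 0;0 0 .08 0 0 0;0 0 .08 0 0 0;0 0 .04 0 0 0;0 0 0 0 0 0'
python3 - <<'E'
from kit import *
s=robot.get_state(); p=s["tool_pos"]; print(p,s["ft_force"])
c=cam("wrist"); cv2.imwrite("pics/w6.png",c["img"]); np.savez("w6.npz",**c)
E
```

```text
time: 20.55
tool_pos: [528.1, 4.2, 80.5]
tcp_rot: [-0.001, 0.144, 0.99, 0.0]
ft_force: [0.7, -0.7, -4.2]
grip_width: 59.4
finger_force: 35.0
[528.12628794   4.18309543  80.49104397] [ 0.74275017 -0.68592631 -4.1881014 ]
```

View pics/w6.png

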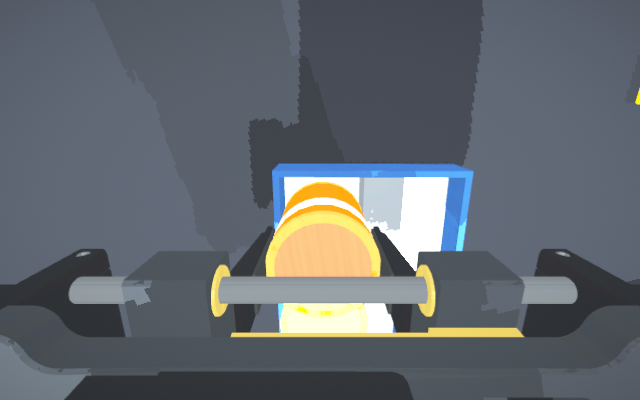

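The wrist view shows the held tin over the near end of the bay, between the blue wall (275) and the rib (365). Lowering in checked steps.

```bash
python3 -m handwheel '0 -.006 .02 0 0 0;0 0 .02 0 0 0;0 0 .01 0 0 0;0 0 0 0 0 0;0 0 0 0 0 0'
python3 -m handwheel '0 0 .02 0 0 0;0 0 .02 0 0 0;0 0 .02 0 0 0;0 0 .01 0 0 0;0 0 0 0 0 0'
```

```text
time: 21.22
tool_pos: [528.2, 3.3, 73.7]
tcp_rot: [0.0, 0.144, 0.99, 0.0]
ft_force: [0.2, -0.1, -3.1]
grip_width: 59.2
finger_force: 35.0
time: 21.85
tool_pos: [528.0, 3.3, 63.0]
tcp_rot: [-0.0, 0.144, 0.99, 0.0]
ft_force: [0.1, -0.5, -3.0]
grip_width: 59.2
finger_force: 35.0
```

```bash
python3 -m handwheel '0 0 .03 0 0 0;0 0 .025 0 0 0;0 0 .015 0 0 0;0 0 .01 0 0 0;0 0 0 0 0 0'
python3 -m handwheel '0 0 .007 0 0 0;0 0 .007 0 0 0;0 0 .005 0 0 0;0 0 0 0 0 0;0 0 0 0 0 0'
```

```text
time: 22.48
tool_pos: [528.1, 3.3, 51.0]
tcp_rot: [-0.0, 0.144, 0.99, 0.0]
ft_force: [0.0, 0.5, -3.0]
grip_width: 59.7
finger_force: 35.0
time: 23.1
tool_pos: [528.1, 3.3, 48.3]
tcp_rot: [0.0, 0.144, 0.99, 0.0]
ft_force: [0.1, -0.6, -2.5]
grip_width: 59.7
finger_force: 35.0
```

```bash
python3 -m handwheel '0 0 .005 0 0 0;0 0 .005 0 0 0;0 0 0 0 0 0;0 0 0 0 0 0;0 0 0 0 0 0'
python3 -m handwheel '0 0 0 0 0 0;0 0 0 0 0 0;0 0 0 0 0 0;0 0 0 0 0 0;0 0 0 0 0 0' .75 10
python3 -m handwheel '0 0 -.05 0 0 0;0 0 -.15 0 0 0;0 0 -.22 0 0 0;0 0 -.2 0 0 0;0 0 0 0 0 0'
python3 -m handwheel '.19 .368 0 0 0 .053;.19 .368 0 0 0 0;.19 .368 0 0 0 0;.19 .368 0 0 0 0;.19 .368 0 0 0 0'
python3 - <<'E'
from kit import *
c=cam("top"); np.savez("t7.npz",**c); P=cloud(c); cv2.imwrite("pics/t7.png",cv2.resize(c["img"][165:275,240:360],None,fx=4,fy=4))
b=(270,170,350,270); q=P[b[1]:b[3],b[0]:b[2]].reshape(-1,3); t=q[abs(q[:,2]-80)<8]; print(np.std(t[:,2]),rect(t[:,:2]))
from scipy.cluster.vq import kmeans2
m,l=kmeans2(t[:,:2],np.array([[588.,-10],[528,6]]),minit="matrix"); print(m,np.linalg.norm(m[0]-m[1]),[np.median(t[l==i,2]) for i in(0,1)])
s=robot.get_state(); print(s["tool_pos"],s["tcp_rot"])
E
```

```text
time: 23.72
tool_pos: [528.2, 3.3, 47.2]
tcp_rot: [0.0, 0.144, 0.99, 0.0]
ft_force: [-2.2, -0.8, 6.0]
grip_width: 59.5
finger_force: 35.0
time: 24.35
tool_pos: [528.1, 3.3, 46.8]
tcp_rot: [-0.0, 0.144, 0.99, 0.0]
ft_force: [0.2, 0.4, 0.4]
grip_width: 71.1
finger_force: 0.0
time: 24.98
tool_pos: [529.0, 3.2, 142.1]
tcp_rot: [0.002, 0.144, 0.99, 0.0]
ft_force: [0.4, -0.4, -0.4]
grip_width: 71.5
finger_force: 0.0
time: 25.6
tool_pos: [479.6, 312.0, 139.1]
tcp_rot: [-0.0, 0.165, 0.986, -0.0]
ft_force: [0.5, 0.1, 0.6]
grip_width: 70.9
finger_force: 0.0
1.9169981036560084 (array([558.4,  -1.5]), array([ 60.1, 120.8]), 75.4)
[[587.68189274  -9.34279689]
 [528.80165494   6.17145793]] 60.8898555312575 [np.float64(80.05966793224707), np.float64(80.23298101011551)]
[478.38855642 317.87014053 139.15535602] [-2.00031005e-04  1.63372690e-01  9.86564096e-01  7.80056157e-04]
```

View pics/t7.png

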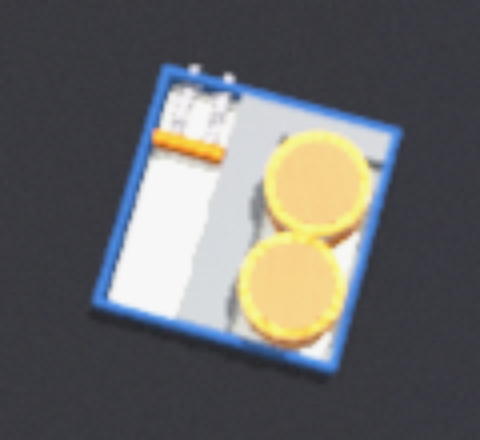

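The crop shows both tins standing side by side in the bay, lids at (318,185) and (293,285), level at 80 mm. Next I'll measure the case with the wrist camera.

```bash
python3 -m handwheel '0 0 0 0 0 0;0 0 0 0 0 0;0 0 0 0 0 0;0 0 0 0 0 0;0 0 0 0 0 0'
python3 - <<'E'
from kit import *
s=robot.get_state(); print(s["tool_pos"],s["tcp_rot"])
c=cam("wrist"); np.savez("w8.npz",**c); cv2.imwrite("pics/w8.png",c["img"]); P=cloud(c); hsv=cv2.cvtColor(c["img"],cv2.COLOR_BGR2HSV)
y=cv2.inRange(hsv,(22,120,100),(35,255,255))>0; q=P[y]; t=q[abs(q[:,2]-60)<5]; 
t=t[np.hypot(t[:,0]-471,t[:,1]-308)<80]; print(len(t),rect(t[:,:2]),np.median(t[:,2]))
c=dict(np.load("t7.npz"))
E
```

```text
time: 26.28
tool_pos: [480.7, 309.6, 139.9]
tcp_rot: [0.0, 0.165, 0.986, 0.0]
ft_force: [-0.4, 0.6, 0.0]
grip_width: 71.4
finger_force: 0.0
[480.72840147 309.63950138 139.86270752] [4.37538043e-05 1.65208642e-01 9.86258637e-01 6.08398383e-05]
5473 (array([471.3, 307.9]), array([ 40. , 111.5]), 70.7) 58.758477537256425
```

View pics/w8.png

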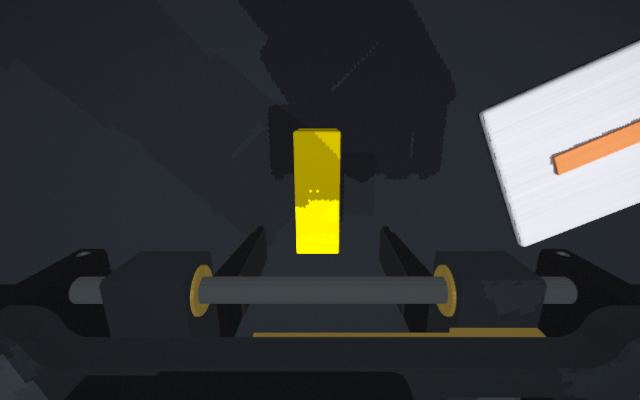

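The wrist view shows the case lid up, spanning (293–340, 128–253) and aligned with the fingers. Gripping it at its centre.

```bash
python3 -m handwheel '.02 -.01 .1 0 0 0;.02 -.01 .2 0 0 0;.015 -.011 .2 0 0 0;0 0 .15 0 0 0;0 0 .05 0 0 0'
python3 -m handwheel '0 0 .005 0 0 0;0 0 0 0 0 0;0 0 0 0 0 0;0 0 0 0 0 0;0 0 0 0 0 0' .3 15
python3 - <<'E'
from kit import *
s=robot.get_state(); print(s["tool_pos"],s["tcp_rot"],s["ft_force"],s["moment"])
E
```

```text
time: 26.95
tool_pos: [470.2, 308.1, 32.9]
tcp_rot: [-0.001, 0.165, 0.986, -0.001]
ft_force: [-0.7, -1.4, 0.2]
grip_width: 71.3
finger_force: 0.0
time: 27.58
tool_pos: [471.3, 308.5, 34.6]
tcp_rot: [0.0, 0.165, 0.986, 0.0]
ft_force: [-0.9, -1.0, 5.8]
grip_width: 39.9
finger_force: 15.0
[471.33478633 308.51289263  34.6110069 ] [3.24343178e-04 1.64750171e-01 9.86335248e-01 2.34448799e-04] [-0.89692536 -0.96783068  5.83503895] [-0.23065566  0.24145336  0.00516188]
```

```bash
python3 -m handwheel '0 0 0 0 0 0;0 0 -.05 0 0 0;0 0 -.2 0 0 0;0 0 -.25 0 0 -.053;0 0 -.1 0 0 0' .3 55
python3 -m handwheel '-.21 -.254 0 0 0 0;-.21 -.254 0 0 0 0;-.21 -.254 0 0 0 0;-.21 -.254 0 0 0 0;-.21 -.254 0 0 0 0'
python3 -m handwheel '0 0 0 0 .222 0;0 0 0 0 .222 0;0 0 0 0 0 0;0 0 0 0 0 0;0 0 0 0 0 0'
cat > st.py <<'E'
from kit import *
from scipy.spatial.transform import Rotation as R
kc=np.array([576.6,28.7]); t=np.radians(163.4); f=inner(None,kc,t)
def st():
    s=robot.get_state(); p=s["tool_pos"]; w,x,y,z=s["tcp_rot"]; M=R.from_quat([x,y,z,w]).as_matrix()
    K=R.from_euler("z",t).as_matrix(); T=K.T@M
    th=np.arctan2(T[2,0],T[0,0]); k=f(p[:2]); 
    xl=k[0]-56*np.cos(th)+34.6*np.sin(th); zl=p[2]-56*np.sin(th)-34.6*np.cos(th)
    print("tool kit",k.round(1),p[2].round(1),"tilt",np.degrees(th).round(2),"yaw",np.degrees(np.arctan2(T[1,0],T[0,0])).round(2),"roll",np.degrees(T[2,1]).round(2),"| xl,zl",xl.round(1),zl.round(1),"xr",(xl+112*np.cos(th)).round(1),"zr",(zl+112*np.sin(th)).round(1),"plate",(-29-(xl-(33.5-zl)*np.tan(th))).round(1),"F kit",(K.T@s["ft_force"]).round(1),"grip",round(s["grip_width"],1))
    return p,T
if __name__=="__main__": st()
E
python3 st.py
python3 - <<'E'
from h import *
c=cam("scene"); cv2.imwrite("pics/s9.png",cv2.resize(c["img"][90:260,240:480],None,fx=3,fy=3)); c=cam("wrist"); np.savez("w9.npz",**c); cv2.imwrite("pics/w9.png",c["img"])
E
```

```text
time: 28.2
tool_pos: [471.6, 308.7, 125.9]
tcp_rot: [0.001, 0.144, 0.99, 0.001]
ft_force: [-0.4, 0.5, -2.3]
grip_width: 39.9
finger_force: 55.0
time: 28.82
tool_pos: [567.9, 79.4, 123.4]
tcp_rot: [-0.0, 0.145, 0.989, 0.0]
ft_force: [0.9, -0.2, -1.0]
grip_width: 39.6
finger_force: 55.0
time: 29.45
tool_pos: [567.2, 81.4, 124.3]
tcp_rot: [-0.171, 0.142, 0.975, 0.025]
ft_force: [-0.5, -0.5, -2.0]
grip_width: 39.6
finger_force: 55.0
tool kit [ 24.1 -47.8] 124.3 tilt 19.87 yaw 0.05 roll -0.0 | xl,zl -16.8 72.8 xr 88.5 zr 110.8 plate -26.4 F kit [ 0.3  0.7 -2. ] grip 39.6
```

View pics/w9.png

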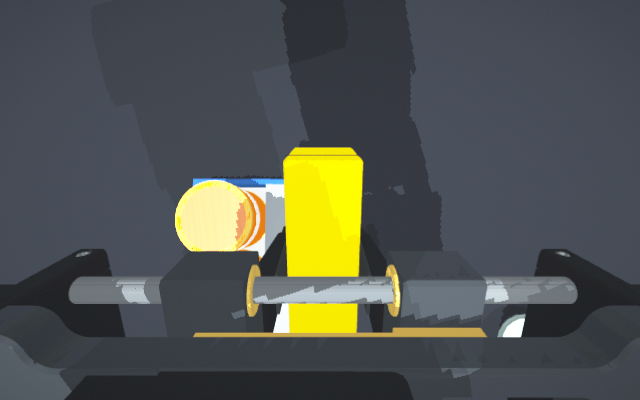

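The wrist view shows the slanted case held squarely, its near end up at (322,150), with the tins to its left at (215,215). Lowering the far end into the spring bay.

```bash
python3 -m handwheel '-.0204 -.005 .0565 0 0 0;-.0204 0 .0565 0 0 0;-.0204 0 .0565 0 0 0;-.0204 0 .0565 0 0 0;0 0 0 0 0 0'
python3 st.py
python3 -m handwheel '-.009 0 .025 0 0 0;-.009 0 .025 0 0 0;-.009 0 .025 0 0 0;-.009 0 .025 0 0 0;0 0 0 0 0 0'
python3 st.py
```

```text
time: 30.18
tool_pos: [567.1, 80.2, 87.1]
tcp_rot: [-0.172, 0.142, 0.974, 0.025]
ft_force: [0.3, -0.3, -1.7]
grip_width: 39.5
finger_force: 55.0
tool kit [ 23.8 -46.7] 87.1 tilt 20.06 yaw 0.01 roll -0.02 | xl,zl -16.9 35.4 xr 88.3 zr 73.8 plate -12.8 F kit [-0.4  0.2 -1.7] grip 39.5
time: 30.8
tool_pos: [567.3, 80.3, 71.7]
tcp_rot: [-0.172, 0.142, 0.975, 0.025]
ft_force: [-0.2, -0.6, -2.3]
grip_width: 39.5
finger_force: 55.0
tool kit [ 23.6 -46.8] 71.7 tilt 20.01 yaw 0.02 roll -0.0 | xl,zl -17.1 20.1 xr 88.1 zr 58.4 plate -7.0 F kit [ 0.1  0.6 -2.3] grip 39.5
```

```bash
python3 -m handwheel '-.01 0 .025 0 0 0;-.01 0 .025 0 0 0;-.005 0 .015 0 0 0;0 0 .004 0 0 0;0 0 0 0 0 0'
python3 st.py
python3 -m handwheel '-.0157 0 -.0057 0 0 0;-.0157 0 -.0057 0 0 0;-.0157 0 -.0057 0 0 0;-.0157 0 -.0057 0 0 0;0 0 0 0 0 0'
python3 st.py
```

```text
time: 31.42
tool_pos: [567.4, 80.3, 61.0]
tcp_rot: [-0.172, 0.142, 0.975, 0.025]
ft_force: [1.1, 0.9, -2.1]
grip_width: 39.7
finger_force: 55.0
tool kit [ 23.6 -46.8] 61.0 tilt 19.98 yaw 0.02 roll 0.0 | xl,zl -17.2 9.4 xr 88.0 zr 47.7 plate -3.0 F kit [-0.8 -1.2 -2.1] grip 39.7
time: 32.05
tool_pos: [576.5, 77.6, 61.1]
tcp_rot: [-0.173, 0.142, 0.974, 0.025]
ft_force: [-5.1, 2.1, 1.8]
grip_width: 39.6
finger_force: 55.0
tool kit [ 14.1 -46.8] 61.1 tilt 20.09 yaw 0.02 roll -0.0 | xl,zl -26.6 9.4 xr 78.6 zr 47.9 plate 6.4 F kit [ 5.4 -0.6  1.8] grip 39.6
```

```bash
python3 -m handwheel '-.02 0 -.0073 0 0 0;-.02 0 -.0073 0 0 0;-.02 0 -.0073 0 0 0;-.022 0 -.008 0 0 0;0 0 0 0 0 0'
python3 st.py
```

```text
time: 32.67
tool_pos: [588.2, 74.1, 61.3]
tcp_rot: [-0.174, 0.142, 0.974, 0.025]
ft_force: [-8.6, 3.2, 3.5]
grip_width: 39.6
finger_force: 55.0
tool kit [  1.8 -46.8] 61.3 tilt 20.2 yaw 0.02 roll -0.02 | xl,zl -38.8 9.5 xr 66.3 zr 48.1 plate 18.7 F kit [ 9.2 -0.6  3.5] grip 39.6
```

```bash
python3 -m handwheel '0 0 .022 0 -.068 0;0 0 .022 0 -.068 0;0 0 0 0 0 0;0 0 0 0 0 0;0 0 0 0 0 0'
python3 st.py
python3 -m handwheel '.004 0 .025 0 -.078 0;.004 0 .025 0 -.078 0;0 0 0 0 0 0;0 0 0 0 0 0;0 0 0 0 0 0'
python3 st.py
```

```text
time: 33.3
tool_pos: [586.3, 74.7, 55.5]
tcp_rot: [-0.121, 0.143, 0.982, 0.017]
ft_force: [-9.3, 2.5, 9.2]
grip_width: 39.8
finger_force: 55.0
tool kit [  3.9 -46.8] 55.5 tilt 14.04 yaw 0.03 roll -0.01 | xl,zl -42.1 8.3 xr 66.6 zr 35.5 plate 19.4 F kit [9.6 0.3 9.2] grip 39.8
time: 33.92
tool_pos: [583.5, 75.5, 48.0]
tcp_rot: [-0.061, 0.144, 0.988, 0.009]
ft_force: [-8.8, 3.6, 6.2]
grip_width: 39.9
finger_force: 55.0
tool kit [  6.7 -46.8] 48.0 tilt 7.02 yaw 0.02 roll -0.02 | xl,zl -44.6 6.9 xr 66.5 zr 20.5 plate 18.9 F kit [ 9.5 -1.   6.2] grip 39.9
```

```bash
python3 -m handwheel '.0112 0 .026 0 -.078 0;.0112 0 .026 0 -.078 0;0 0 0 0 0 0;0 0 0 0 0 0;0 0 0 0 0 0'
python3 st.py
```

```text
time: 34.55
tool_pos: [579.5, 76.5, 40.0]
tcp_rot: [-0.0, 0.144, 0.99, -0.0]
ft_force: [-7.4, 2.0, 1.1]
grip_width: 39.7
finger_force: 55.0
tool kit [ 10.9 -46.7] 40.0 tilt 0.03 yaw 0.02 roll -0.04 | xl,zl -45.1 5.4 xr 66.9 zr 5.5 plate 16.1 F kit [7.6 0.2 1.1] grip 39.7
```

```bash
python3 -m handwheel '.007 0 0 0 0 0;.007 0 0 0 0 0;.006 0 0 0 0 0;0 0 0 0 0 0;0 0 0 0 0 0'
python3 st.py
python3 -m handwheel '.005 0 0 0 0 0;.004 0 0 0 0 0;0 0 .004 0 0 0;0 0 0 0 0 0;0 0 0 0 0 0'
python3 st.py
```

```text
time: 35.17
tool_pos: [576.8, 77.3, 40.0]
tcp_rot: [-0.0, 0.144, 0.99, -0.0]
ft_force: [-8.9, 3.0, 1.4]
grip_width: 39.7
finger_force: 55.0
tool kit [ 13.7 -46.6] 40.0 tilt 0.01 yaw 0.02 roll -0.04 | xl,zl -42.3 5.4 xr 69.7 zr 5.4 plate 13.3 F kit [ 9.4 -0.4  1.4] grip 39.7
time: 35.8
tool_pos: [575.7, 77.7, 39.7]
tcp_rot: [0.0, 0.144, 0.99, -0.0]
ft_force: [-8.1, 2.6, 3.5]
grip_width: 39.8
finger_force: 55.0
tool kit [ 14.9 -46.7] 39.7 tilt -0.02 yaw 0.02 roll -0.03 | xl,zl -41.2 5.1 xr 70.8 zr 5.0 plate 12.1 F kit [ 8.5 -0.1  3.5] grip 39.8
```

```bash
python3 -m handwheel '.005 0 0 0 0 0;.005 0 .002 0 0 0;0 0 0 0 0 0;0 0 0 0 0 0;0 0 0 0 0 0'
python3 st.py
python3 -m handwheel '0 0 0 0 0 0;0 0 0 0 0 0;0 0 0 0 0 0;0 0 0 0 0 0;0 0 0 0 0 0' - 8
python3 -m handwheel '0 0 0 0 0 0;0 0 0 0 0 0;0 0 0 0 0 0;0 0 0 0 0 0;0 0 0 0 0 0' .55 8
python3 st.py
```

```text
time: 36.42
tool_pos: [575.1, 77.9, 39.6]
tcp_rot: [0.001, 0.144, 0.99, -0.0]
ft_force: [-6.1, 0.6, 5.3]
grip_width: 39.5
finger_force: 55.0
tool kit [ 15.5 -46.7] 39.6 tilt -0.12 yaw 0.01 roll -0.01 | xl,zl -40.5 5.2 xr 71.5 zr 4.9 plate 11.5 F kit [6.  1.2 5.3] grip 39.5
time: 37.05
tool_pos: [575.0, 77.9, 39.6]
tcp_rot: [0.001, 0.144, 0.99, -0.0]
ft_force: [-6.3, 1.0, 4.4]
grip_width: 40.2
finger_force: 8.0
time: 37.67
tool_pos: [575.5, 77.9, 39.3]
tcp_rot: [0.002, 0.144, 0.99, -0.0]
ft_force: [1.0, -0.3, -0.2]
grip_width: 52.4
finger_force: 0.0
tool kit [ 15.1 -46.8] 39.3 tilt -0.19 yaw 0.02 roll 0.01 | xl,zl -41.0 4.9 xr 71.0 zr 4.5 plate 11.9 F kit [-1.   0.  -0.2] grip 52.4
```

Released. I'll retreat straight up and sideways, then check.

```bash
python3 -m handwheel '0 0 -.1 0 0 0;0 0 -.25 0 0 0;0 0 -.3 0 0 0;0 0 -.3 0 0 0;0 0 -.3 0 0 0'
python3 -m handwheel '.1 .3 0 0 0 0;.1 .38 0 0 0 0;.1 .38 0 0 0 0;.1 .38 0 0 0 0;0 .2 0 0 0 0'
python3 -m handwheel '0 0 0 0 0 0;0 0 0 0 0 0;0 0 0 0 0 0;0 0 0 0 0 0;0 0 0 0 0 0'
python3 - <<'E'
from kit import *
c=cam("top"); P=cloud(c); cv2.imwrite("pics/t10.png",cv2.resize(c["img"][100:300,180:480],None,fx=2.6,fy=2.6,interpolation=cv2.INTER_CUBIC))
b=(255,165,350,270); q=P[b[1]:b[3],b[0]:b[2]].reshape(-1,3); t=q[abs(q[:,2]-65)<6]
hsv=cv2.cvtColor(c["img"],cv2.COLOR_BGR2HSV); y=(cv2.inRange(hsv,(22,150,150),(35,255,255))>0)&(abs(P[...,2]-65)<9)
y[:,:255]=0;y[:,302:]=0
t=P[y]; A=np.c_[t[:,:2]-t[:,:2].mean(0),np.ones(len(t))]; n=np.linalg.lstsq(A,t[:,2],rcond=None)[0]; print("case top",len(t),n,rect(t[:,:2]))
kc,s,a=kitpose(c,(250,165,350,270)); print(kc,s,a)
for n,(x0,y0,x1,y1) in [("beakA",(185,130,235,180)),("beakB",(425,140,470,180)),("jar",(300,115,335,150))]:
    q=P[y0:y1,x0:x1].reshape(-1,3); t=q[(q[:,2]>25)&(q[:,2]<120)]; print(n,t.mean(0).round(0))
s=robot.get_state(); print(s["tool_pos"],s["time"])
E
```

```text
time: 38.3
tool_pos: [574.6, 78.0, 229.5]
tcp_rot: [0.002, 0.144, 0.99, -0.0]
ft_force: [0.1, 0.6, 0.1]
grip_width: 52.2
finger_force: 0.0
time: 38.92
tool_pos: [586.7, 333.8, 227.8]
tcp_rot: [0.002, 0.143, 0.99, 0.0]
ft_force: [0.6, -0.6, 0.9]
grip_width: 52.4
finger_force: 0.0
time: 39.55
tool_pos: [587.7, 330.4, 226.9]
tcp_rot: [0.002, 0.145, 0.989, -0.0]
ft_force: [0.6, -0.8, -0.6]
grip_width: 52.4
finger_force: 0.0
case top 764 [2.21775722e-03 4.87611035e-03 6.50944885e+01] (array([575.2,  79.8]), array([ 37.6, 111.9]), 73.5)
[574.71008301  30.86121368] (152.9954376220703, 156.6768798828125) 73.40355682373047
beakA [736. 253.  62.]
beakB [ 718. -323.   52.]
jar [787.  -7.  53.]
[587.68376593 330.56295758 226.79888622] 39.6
```

View pics/t10.png

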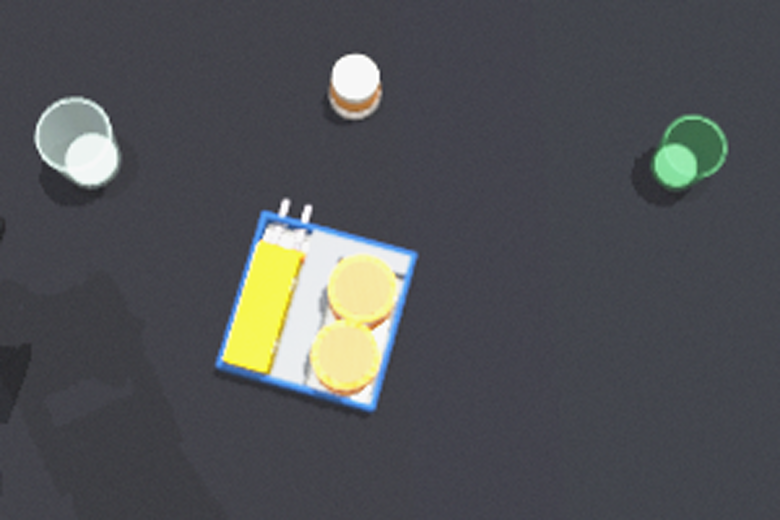

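The picture shows the yellow case flat in the spring bay at (262,305), top at 65 mm and level, against the pressed plate. Both tins are in the bay, and the beakers and jar have not moved. Handing in.

```bash
python3 -c "
from workcell import robot
print(robot.finish_job())"
```

```text
the job is handed in; nothing more can be done
None
```

The kit is packed and handed in at about 40 s: both tins stand side by side in the tin bay, the spindle case lies flat and lid up between the sprung plate and the end wall, and the beakers and jar have not moved; tin_in was lifted about 1 mm to move it, after a light grip slipped on the first try.

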